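Gauge three watch-case blanks in a go / no-go slot gauge

ROBOT

A 7-joint arm with a two-finger parallel gripper is mounted at the origin on the work surface. World frame = base frame: x ahead of the robot, y to its left, z up, the work surface at z = 0. Lengths are in mm, angles in rad, forces in N, time in s.
With the tool pointing down it reaches from about 400 to 875 mm from the base axis. Payload 4.4 kg.
Tool frame: the origin (TCP) lies at the very end of the fingers, on their centre line; the grasp point (between the pads) lies 19 mm behind it; z points along the fingers, y is the line along which they close (so a half turn about z gives the same grasp; the last joint's range is limited). The gripper opens to 85 mm and grips with 20 to 120 N. Pads are 22 mm wide; open, the fingers measure 114 mm over their backs; the gripper's body (76 mm by 85 mm) begins 54 mm behind the grasp point. The pads swing forward as they close: fully open they stand 13 mm farther back than shut.
Start: joints at [-1.317, 0.628, 0.038, 1.517, -0.027, 0.996, -0.02], TCP at [204.32, 617.067, 205.313] pointing down, gripper open.
Joint ranges: [-3.06, 3.06], [-0.37, 2.12], [-1.25, 1.32], [0.18, 2.47], [-1.1, 4.24], [0.23, 1.98], [-2.94, 2.94]. Speed limits (rad/s): [2.57, 2.57, 3.14, 3.14, 3.14, 3.14, 3.14].

INTERFACE

Orientations are given as [roll, pitch, yaw] about the fixed x, y, z axes, in that order (R = Rz(yaw) Ry(pitch) Rx(roll)).
In Python, from cell import ctrl gives the robot as it stands.
- The arm moves only by the tool step_arm, never from a script. Its argument "series" is a list that holds one entry, the list of rows, each a list of 7 numbers: the turn, a rotation vector about the tool's x, y, z as a fraction of full scale, then the shift along the tool's x, y, z as a fraction of full scale, then the closure, from 0 (fully open) to 1 (shut). In form: [[[ax, ay, az, tx, ty, tz, gripper], ...]]. A call has 1 to 12 rows; each row shifts and turns the commanded pose from where the row before left it, along the tool's axes as they then stand; what a row does not reach is not made up. Full scale, the value 1, is 150 mm for a shift and 45 degrees for a turn. A row lasts 1/10 s, in which the tool goes at most 50 mm and 8.59 degrees, less where a joint would pass 70% of its speed; a pose out of reach is approached as far as the arm can. A call with a number of a shift or a turn outside -1 to 1 is refused whole. A call with a gripper value outside its range is refused whole. The fingers move at their own pace and stop on an object; the grip force is fixed at half the most. Time passes only in rows, so rows that do not move let the fingers close. It gives the time, the measured TCP pose, the force, the opening and the grip force at its end, in the units of the state.
- ctrl.read_state(): the state, without advancing time (a new reading comes with each control period).
- ctrl.get_image(name): name is "side" or "top"; returns a dict with "img" (400x640x3 uint8, red, green, blue), "fx", "fy", "cx", "cy" (pixels), "dist" ([k1, k2, p1, p2, k3] as OpenCV has them; the pictures are not rectified), "R" (3x3) and "t" (3): a world point X has camera coordinates R X + t. Camera axes: x right, y down, z forward; pixel columns grow to the right and rows downward; lengths in mm; the calibration is good to about 2 mm. A picture is of the moment at which its call begins. There is no depth.
- ctrl.finish_job(): hands the job in; it is judged then, once.
Trained networks look in a picture, given as the dict that the camera call returned (one of the last four; its "shot" number tells which), for a name from the list of things; names that differ only in an ending like _2 or _b are one class to them, and where a whole thing is asked for, a point or a joint stands for the part that bears it (a point fixed in the world has none). Each returns a list of dicts, best first, with "score" (0 to 1); they miss things now and then, are a little off and sometimes report something else, mostly with a low value. They report only what shows in the picture. A call takes as long as a camera call. They do not tell look-alikes from the thing itself.
- ctrl.recognise(picture, thing): "centre" ([column, row] in pixels, amid what is visible of it).
The state is a dict: "clock": time; "qpos": joint angles; "qd": joint speeds; "tau": joint torques, N m; "eef_pos": TCP position; "tool_rot": TCP orientation; "force": force on the tool from outside, world axes, zero at the start; "torque": the same for the moment, N m; "width": finger opening in mm; "gripper_force": force on a finger pad.
Only numpy, scipy, OpenCV 4.12 (cv2) and the standard library are available. Lean on these libraries where they do the work, as an engineer would, in place of code of your own. Each camera call takes 0.05 s, during which the arm holds its last target. There are 200 camera calls.

TASK

Sort the three loose case blanks with the three-lane slot gauge: slide each one into the open mouth of a lane and push it up the lane as far as it will go, without forcing it, so that the oversize one is left up against the first (go) jaws, the good one passes those and is left up against the second (no-go) jaws, and the undersize one goes right through both and lies in the catch space behind. Leave them lying flat, never lift a blank over the jaws or inside the gauge, and leave the loupe, screwdriver and jar where they are.

Things in the scene. Friction and masses are not known exactly. Their poses are not given: they have to be found in the camera images.
- gauge: three-lane slot gauge fixed to the bench: aluminium walls, dark steel jaws, all 14 mm high, open above, no floor. Origin at bench level in the middle lane, in the go jaws' face; x runs up the lanes (pushing direction), z up. Lane centre lines y = -80, 0, 80 mm. Lane walls, 8 mm thick, centred on y = -120, -40, 40, 120 mm, start at x = -45 mm: each open mouth is 72 mm wide.
- go (a point): point of the gauge: middle lane, face of the go jaws, bench level (gauge x = 0). In each lane two square-edged go jaws fill x = 0 to 12 mm and leave a 46 mm gap on the centre line. They stop the 52 mm blank with its centre at x = -12 mm. The blanks start before the mouths, one roughly before each lane, up to 12 mm off its centre line, centres 100 to 180 mm before the go jaws.
- nogo (a point): point of the gauge: middle lane, face of the no-go jaws, bench level (gauge x = 75 mm). In each lane two square-edged no-go jaws fill x = 75 to 87 mm and leave a 36 mm gap on the centre line. They stop the 42 mm blank with its centre at x = 64 mm; the 32 mm blank passes.
- catch (a point): point of the gauge: middle of the catch space, bench level (gauge x = 116 mm, y = 0). One space behind all lanes, x = 87 to 145 mm, y = -116 to 116 mm, walled at the sides and rear.
- blank_a: one of three turned grey metal watch-case blanks, a plain disc lying flat, 18 mm high, with a shallow recess in its top; the three have outer diameters of 32, 42 and 52 mm and which of them this one is, is for the gauge to tell; 50 to 230 g. Origin: centre of its underside, z up; its yaw means nothing.
- blank_b: one of three turned grey metal watch-case blanks, a plain disc lying flat, 18 mm high, with a shallow recess in its top; the three have outer diameters of 32, 42 and 52 mm and which of them this one is, is for the gauge to tell; 50 to 230 g. Origin: centre of its underside, z up; its yaw means nothing.
- blank_c: one of three turned grey metal watch-case blanks, a plain disc lying flat, 18 mm high, with a shallow recess in its top; the three have outer diameters of 32, 42 and 52 mm and which of them this one is, is for the gauge to tell; 50 to 230 g. Origin: centre of its underside, z up; its yaw means nothing.
- loupe: bystander: black eyeglass loupe, 34 mm across, 30 mm high, standing; origin at the centre of its underside
- driver: bystander: small screwdriver, 150 mm long, lying to the robot's right of the blanks; origin at its middle, at bench level
- oil_jar: bystander: amber glass jar with black cap, 40 mm across, 45 mm high, beyond the gauge; origin at the centre of its underside
Things that resemble listed ones, but are neither listed nor needed, are in the scene too. What is shaped like the blank_a but yellow is not meant.

How it is judged:
By the outcome, as a careful person would: the job done as asked, in the order asked, and still so for the second after the job is handed in, with the robot touching nothing.
It also fails if it takes over 53 s, if anything falls off the work surface, if the arm or the gripper's body presses on something with over 40 N, if the wrist force passes 120 N, or if a joint passes its speed limit or range.

## Working session

There is one attempt and no reset: what is moved stays moved. The work goes in short steps, Python scripts to look and compute and a tool call to move; the robot and the scene stay as the last step left them, time stands still between calls to the robot, and variables do not carry over. Pictures are saved under pics/ and viewed, at most 10 in all, crops included, and the job is handed in when it is done.

Besides the shell and the picture viewer there is one more tool, called by a JSON object that holds its "api" and its "payload", one argument or row to a line. step_arm: Moves the arm, as the interface text tells. Shift numbers are shares of 150 mm and turn numbers shares of 45 degrees, none past 1 either way. Its arguments: {"type":"object","properties":{"series":{"type":"array","items":{"type":"array","items":{"type":"array","items":{"type":"number","minimum":-1,"maximum":1}}}}},"required":["series"]}

```bash
mkdir -p pics; ls
cat > h.py <<'E'
import numpy as np, cv2
from cell import ctrl
def shot(n,name=None):
    p=ctrl.get_image(n)
    if name: cv2.imwrite('pics/'+name,p['img'][:,:,::-1])
    return p
def ray(p,uv,z):
    K=np.array([[p['fx'],0,p['cx']],[0,p['fy'],p['cy']],[0,0,1.]])
    u=cv2.undistortPoints(np.array([[uv]],float),K,np.array(p['dist'],float))[0,0]
    R=np.array(p['R']);t=np.array(p['t'])
    c=-R.T@t; d=R.T@np.array([u[0],u[1],1])
    return (c+d*(z-c[2])/d[2]).round(1)
def proj(p,X):
    K=np.array([[p['fx'],0,p['cx']],[0,p['fy'],p['cy']],[0,0,1.]])
    return cv2.projectPoints(np.array(X,float).reshape(-1,1,3),cv2.Rodrigues(np.array(p['R'],float))[0],np.array(p['t'],float),K,np.array(p['dist'],float))[0][:,0]
E
python3 - <<'E'
from h import *
s=ctrl.read_state();print(s['eef_pos'],s['tool_rot'],s['clock'])
for n in('top','side'):
    p=shot(n,n+'0.png')
    print(n,-np.array(p['R']).T@np.array(p['t']))
    for th,z in(('blank_a',18),('gauge',14),('go',0),('nogo',0),('catch',0),('loupe',30),('driver',5),('oil_jar',45)):
        for r in ctrl.recognise(p,th): print(th,np.round(r['centre']),round(r['score'],2),ray(p,r['centre'],z))
E
```

```text
pics
[204.1111912  616.38750005 204.40165269] [-3.13966680e+00  6.97149827e-05  2.82181210e+00] 0.0
top [ 523.22416432   -2.4373635  1183.47189422]
blank_a [356. 254.] 0.87 [ 456.3 -124.6   18. ]
blank_a [373. 217.] 0.79 [ 541.7 -167.1   18. ]
blank_a [402. 189.] 0.78 [ 607.3 -239.2   18. ]
blank_a [413. 232.] 0.76 [ 504.6 -261.7   18. ]
blank_a [404. 278.] 0.76 [ 399.1 -235.9   18. ]
blank_a [352. 175.] 0.66 [ 642.6 -120.3   18. ]
gauge [274. 230.] 0.79 [517.9  64.1  14. ]
go [273. 230.] 0.78 [518.1  67.7   0. ]
go [151. 262.] 0.35 [449.9 355.5   0. ]
nogo [275. 230.] 0.81 [518.2  62.5   0. ]
catch [277. 231.] 0.63 [515.3  58.8   0. ]
loupe [151. 259.] 0.61 [459.  345.5  30. ]
driver [464. 237.] 0.71 [ 488.9 -385.8    5. ]
oil_jar [298. 119.] 0.64 [771.7   2.4  45. ]
side [ 491.13915707 -855.97574646  612.48837203]
blank_a [298. 274.] 0.79 [ 506.5 -276.3   18. ]
blank_a [248. 265.] 0.79 [ 404.9 -239.1   18. ]
blank_a [273. 233.] 0.72 [ 458.  -141.4   18. ]
blank_a [340. 260.] 0.66 [ 598.4 -247.    18. ]
blank_a [348. 229.] 0.64 [ 633.1 -144.7   18. ]
blank_a [309. 185.] 0.61 [555.9  53.2  18. ]
blank_a [311. 244.] 0.52 [ 542.1 -187.5   18. ]
gauge [294. 184.] 0.6 [515.7  66.   14. ]
go [297. 183.] 0.65 [525.   91.9   0. ]
go [276. 234.] 0.28 [ 462.4 -122.9    0. ]
nogo [306. 186.] 0.69 [550.1  75.8   0. ]
catch [311. 183.] 0.55 [564.5  89.4   0. ]
loupe [272. 140.] 0.46 [457.9 309.5  30. ]
driver [292. 318.] 0.83 [ 490.2 -375.9    5. ]
oil_jar [308. 185.] 0.6 [551.4   9.1  45. ]
oil_jar [391. 192.] 0.5 [759.1 -44.2  45. ]
oil_jar [310. 242.] 0.45 [ 536.6 -212.1   45. ]
```

View pics/top0.png

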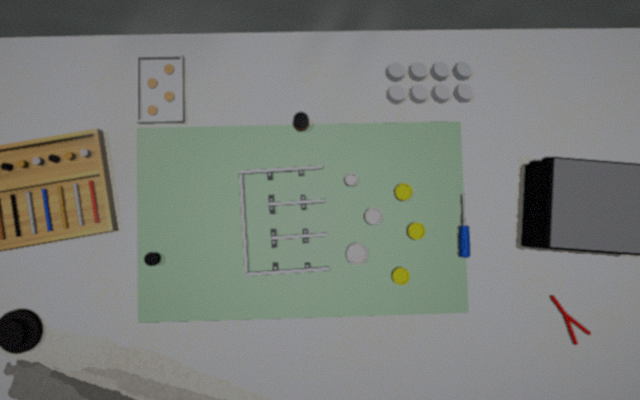

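View pics/side0.png

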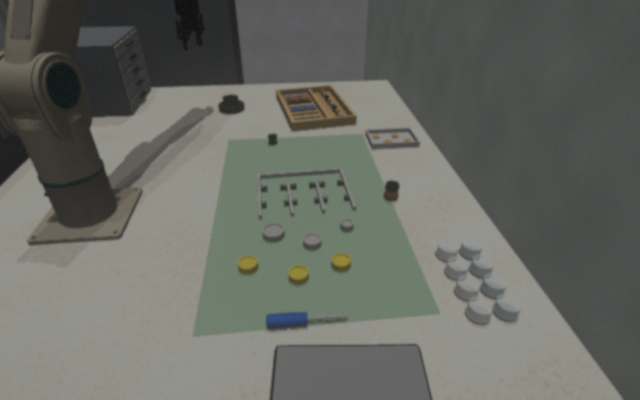

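The top view shows the gauge with its mouths to the right, at about (323–329, 168–269), so the pushing direction is roughly world +y. There are four kinds of blank-like thing:
- **Grey discs** at (356,254), (373,217) and (350,180). They sit one before each lane and match the description, so these are the ones meant.
- **Yellow discs** at (402,190), (415,231) and (401,276), excluded by colour.
- **White discs** around (430,82), off the mat and not before the lanes.

Next I fit the gauge pose and confirm this in a crop.

```bash
cat > fit.py <<'E'
from h import *
from scipy.optimize import minimize
def box(x0,x1,y0,y1): return np.array([[x0,y0],[x1,y0],[x1,y1],[x0,y1]],float)
walls=[box(-45,87 if abs(y)<100 else 149,y-4,y+4) for y in(-120,-40,40,120)]+[box(145,153,-124,124)]
jaws=[]
for c in(-80,0,80):
    for x,g in((0,23),(75,18)):
        jaws+=[box(x,x+12,c-36,c-g),box(x,x+12,c+g,c+36)]
def g2w(q,P,z):
    c,s=np.cos(q[2]),np.sin(q[2]); P=np.atleast_2d(P)
    return np.c_[P@np.array([[c,s],[-s,c]])+q[:2],np.full(len(P),z)]
def w2g(q,P):
    c,s=np.cos(q[2]),np.sin(q[2]); return (np.atleast_2d(P)[:,:2]-q[:2])@np.array([[c,-s],[s,c]])
def model(p,q,S=16):
    h,w=p['img'].shape[:2]; F=4
    im=np.full((h*F,w*F),0.,np.float32)
    for L,v in((walls,1.),(jaws,-1.)):
        for b in L:
            uv=(proj(p,g2w(q,b,14))+.5)*F-.5
            cv2.fillPoly(im,[np.round(uv*S).astype(np.int32)],v,shift=4,lineType=cv2.LINE_8)
    return cv2.GaussianBlur(cv2.resize(im,(w,h),interpolation=cv2.INTER_AREA),(0,0),1.2)
def fit(ps,q0):
    data=[]
    for p in ps:
        uv=proj(p,g2w(q0,box(-60,165,-140,140),10)); a=uv.min(0).astype(int);b=uv.max(0).astype(int)
        g=cv2.GaussianBlur(p['img'].mean(2).astype(np.float32),(0,0),.8)[a[1]:b[1],a[0]:b[0]]
        data.append((p,a,b,g-np.median(g)))
    def f(v):
        q=np.array([v[0],v[1],v[2]/100]);e=0
        for p,a,b,g in data:
            m=model(p,q)[a[1]:b[1],a[0]:b[0]]; e-=np.corrcoef(m.ravel(),g.ravel())[0,1]
        return e
    r=minimize(f,[q0[0],q0[1],q0[2]*100],method='Nelder-Mead',options=dict(initial_simplex=np.array([[0,0,0],[8,0,0],[0,8,0],[0,0,5]])+[q0[0],q0[1],q0[2]*100],xatol=.05,fatol=1e-5,maxiter=150))
    return np.array([r.x[0],r.x[1],r.x[2]/100]),r.fun
def discs(p,q=None):
    hsv=cv2.cvtColor(p['img'],cv2.COLOR_RGB2HSV)
    m=((hsv[...,1]<45)&(hsv[...,2]>120)).astype(np.uint8)
    n,l,s,c=cv2.connectedComponentsWithStats(m)
    return [(c[i].round(1),s[i,4],s[i,2:4],ray(p,c[i],18)) for i in range(1,n) if 40<s[i,4]<700]
E
python3 - <<'E'
from fit import *
t=shot('top');s=shot('side')
e=ray(t,[323,168],14),ray(t,[329,269],14);print(e)
d=e[0]-e[1];yaw=np.arctan2(d[1],d[0])+np.pi/2
c=(e[0]+e[1])[:2]/2+45*np.array([np.cos(yaw),np.sin(yaw)])
q0=np.r_[c,yaw];print(q0)
qt=fit([t],q0);qs=fit([s],q0);qb=fit([t,s],q0)
print(qt,qs,qb);np.save('q.npy',qb[0]);q=qb[0]
for p in(t,s):
    for r in ctrl.recognise(p,'blank_a'): w=ray(p,r['centre'],16); print(np.round(r['centre'],1),w,w2g(q,w).round(1))
    print([ (a,b,d) for a,b,c,d in discs(p)])
v=t['img'].copy();big=cv2.resize(v[140:300,220:430],None,fx=3.7,fy=3.7,interpolation=cv2.INTER_CUBIC)
for b in walls+jaws:
    uv=(proj(t,g2w(q,b,14))+.5-[220,140])*3.7-.5
    cv2.polylines(big,[np.round(uv).astype(np.int32)],True,(255,0,0))
cv2.imwrite('pics/fit.png',big[:,:,::-1])
E
```

```text
(array([660.8, -53.6,  14. ]), array([423.6, -61.5,  14. ]))
[540.70209529 -12.57493712   1.60408925]
(array([544.24754603, -11.16430627,   1.61760068]), np.float64(-0.4595518314993506)) (array([544.03542863, -19.01938156,   1.62492258]), np.float64(-0.2968695335345372)) (array([543.61934781, -11.64370473,   1.60748849]), np.float64(-0.7251494846345632))
[371.3 216.6] [ 543.4 -164.1   16. ] [[-152.3    5.8]]
[355.  253.9] [ 457.2 -123.2   16. ] [[-108.3   90.5]]
[400.4 275.9] [ 403.1 -228.2   16. ] [[-211.3  148.4]]
[415.1 229.3] [ 511.  -266.7   16. ] [[-253.7   42. ]]
[402.9 191.1] [ 601.8 -240.9   16. ] [[-231.2  -49.7]]
[(array([ 76.9, 204.2]), np.int32(81), array([588.6, 520.7,  18. ])), (array([ 28.8, 208. ]), np.int32(54), array([582.4, 632.2,  18. ]))]
[296.7 272.6] [ 504.9 -270.8   16. ] [[-257.6   48.2]]
[347.1 227.5] [ 631.6 -137.2   16. ] [[-128.7  -83.3]]
[311.3 239.2] [ 543.8 -170.1   16. ] [[-158.4    5.6]]
[250.  266.3] [ 408.8 -242.2   16. ] [[-225.5  143.2]]
[273.2 229.3] [ 458.  -125.5   16. ] [[-110.6   89.7]]
[(array([390.6, 137.4]), np.int32(261), array([851.7, 313.7,  18. ])), (array([273.1, 230.4]), np.int32(112), array([ 457.8, -131.8,   18. ])), (array([311.8, 239.4]), np.int32(74), array([ 544.6, -173.3,   18. ])), (array([458.7, 263. ]), np.int32(254), array([ 847.3, -281.5,   18. ]))]
```

View pics/fit.png

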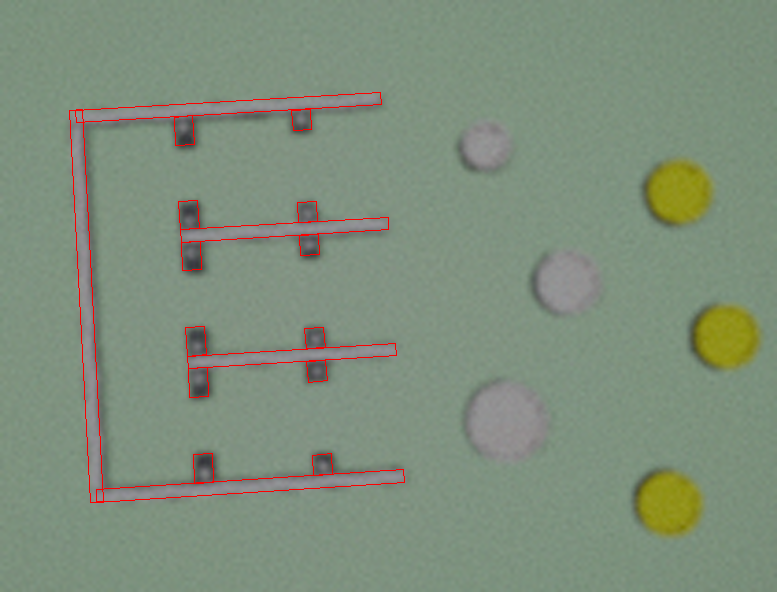

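The crop confirms the three grey discs: large at (357,253), medium at (373,216) and small at (351,179). The gauge overlay fits well. I take the oversize one first.

```bash
cat > nav.py <<'E'
import sys
from fit import *
from scipy.spatial.transform import Rotation as Ro
q=np.load('q.npy')
def now():
    s=ctrl.read_state();p=s['eef_pos'];g=w2g(q,p)[0]
    print('t',round(s['clock'],2),'gauge',g.round(1),'z',round(p[2],1),'yawerr',round(np.degrees(s['tool_rot'][2]-q[2]),2),'tilt',np.round(np.degrees(s['tool_rot'][:2]),2),'F',np.round(s['force'],1),'w',round(s['width'],1),'q',np.round(s['qpos'],2))
E
python3 - <<'E'
from nav import *
p=shot('top')
for uv in((351.1,179.2),(373.2,216.2),(356.8,253.2)):
    w=ray(p,uv,18);print(w,w2g(q,w).round(1))
now();print(q)
print(g2w(q,[[-155,88],[-155,5],[-200,5],[-12,80],[-44,80]],0))
E
```

```text
[ 632.5 -118.9   18. ] [[-110.4  -84.9]]
[ 544.2 -168.3   18. ] [[-156.6    5.2]]
[ 458.8 -127.2   18. ] [[-112.4   89. ]]
t 1.15 gauge [640.7 316. ] z 205.3 yawerr 69.57 tilt [-180.   -0.] F [ 0.1  0.4 -0.1] w 85.4 q [-1.32  0.63  0.04  1.52 -0.03  1.   -0.02]
[543.61934781 -11.64370473   1.60748849]
[[ 461.36458885 -169.76756324    0.        ]
 [ 544.30872304 -166.72279669    0.        ]
 [ 545.95950009 -211.692508      0.        ]
 [ 464.11340159  -26.5703425     0.        ]
 [ 465.28728748  -58.54880387    0.        ]]
```

{"api": "step_arm", "payload": {
  "series": [
    [[0,0,0.178,0,0,0.05,0.4],[0,0,0.178,0,0,0.1,0.72],[0,0,0.178,0,0,0.1,0.72],[0,0,0.178,0,0,0.1,0.72],[0,0,0.178,0,0,0.1,0.72],[0,0,0.178,0,0,0.1,0.72],[0,0,0.178,0,0,0.05,0.72],[0,0,0.178,0,0,0,0.72],[0,0,0.122,0,0,0,0.72]]
  ]
}}

```text
clock: 2.05
eef_pos: [204.1, 616.9, 114.8]
tool_rot: [-3.141, 0.001, 1.603]
force: [0.1, -0.6, 0.1]
width: 23.8
gripper_force: 0.0
```

```bash
python3 -c "
from nav import *
now()"
```

```text
t 2.05 gauge [640.6 316.2] z 114.8 yawerr -0.26 tilt [-1.7999e+02  4.0000e-02] F [ 0.1 -0.6  0.1] w 23.8 q [-1.5   0.76  0.35  1.61 -0.33  0.84 -0.98]
```

{"api": "step_arm", "payload": {
  "series": [
    [[0,0,0,-0.2,0.12,0,0.72],[0,0,0,-0.28,0.14,0,0.72],[0,0,0,-0.28,0.14,0,0.72],[0,0,0,-0.28,0.14,0,0.72],[0,0,0,-0.28,0.14,0,0.72],[0,0,0,-0.28,0.14,0,0.72],[0,0,0,-0.28,0.14,0,0.72],[0,0,0,-0.28,0.14,0,0.72],[0,0,0,-0.28,0.14,0,0.72],[0,0,0,-0.28,0.14,0,0.72],[0,0,0,-0.28,0.12,0,0.72],[0,0,0,-0.28,0,0,0.72]]
  ]
}}

```text
clock: 3.25
eef_pos: [450.8, 131.9, 115.7]
tool_rot: [3.137, -0.0, 1.606]
force: [1.3, -0.7, -0.4]
width: 23.8
gripper_force: 0.0
```

```bash
python3 -c "
from nav import *
now()"
```

```text
t 3.25 gauge [146.9  87.5] z 115.7 yawerr -0.06 tilt [ 1.7974e+02 -2.0000e-02] F [ 1.3 -0.7 -0.4] w 23.8 q [-0.52  0.53  0.25  2.11 -0.25  0.53 -0.05]
```

{"api": "step_arm", "payload": {
  "series": [
    [[0,0,0,-0.28,0,0,0.72],[0,0,0,-0.28,0,0,0.72],[0,0,0,-0.28,0,0,0.72],[0,0,0,-0.28,0,0,0.72],[0,0,0,-0.28,0,0,0.72],[0,0,0,-0.28,0,0,0.72],[0,0,0,-0.28,0,0,0.72],[0,0,0,-0.1,0,0.2,0.72],[0,0,0,0,0,0.2,0.72],[0,0,0,0,0,0.2,0.72],[0,0,0,0,0,0.06,0.72]]
  ]
}}

```text
clock: 4.35
eef_pos: [457.1, -174.7, 14.1]
tool_rot: [-3.138, -0.002, 1.607]
force: [0.2, -0.0, -0.4]
width: 23.9
gripper_force: 0.0
```

```bash
python3 -c "
from nav import *
now()
p=shot('top');s=shot('side')
a=cv2.resize(p['img'][140:310,220:430],None,fx=1.9,fy=1.9,interpolation=3)
b=cv2.resize(s['img'][140:310,190:400],None,fx=1.9,fy=1.9,interpolation=3)
cv2.imwrite('pics/a1.png',np.hstack([a,b])[:,:,::-1])"
```

```text
t 4.35 gauge [-159.8   92.4] z 14.1 yawerr -0.03 tilt [-1.798e+02 -1.000e-01] F [ 0.2 -0.  -0.4] w 23.9 q [ 0.23  0.73  0.11  2.1  -0.24  0.32  0.58]
```

View pics/a1.png

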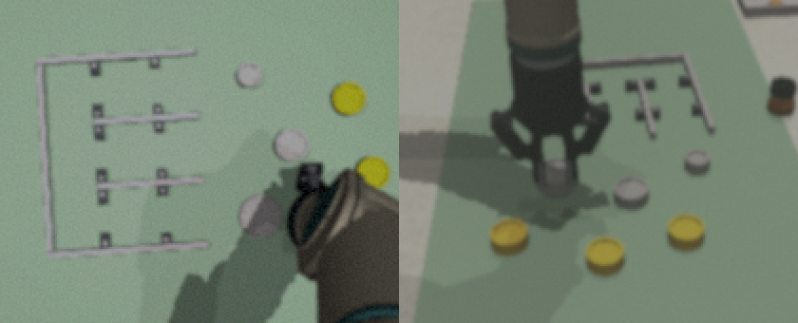

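The picture shows the fingertips just behind the large disc, at about (545,180) in the right half, straddling its line and clear of the yellow ones.

{"api": "step_arm", "payload": {
  "series": [
    [[0,0,0,0.01,0.015,0.05,0.72],[0,0,0,0,0,0,0.72]]
  ]
}}

```text
clock: 4.65
eef_pos: [461.9, -173.2, 9.3]
tool_rot: [3.14, 0.0, 1.609]
force: [0.4, -0.2, 0.5]
width: 23.8
gripper_force: 0.0
```

```bash
python3 -c "
from nav import *
now()"
```

```text
t 4.65 gauge [-158.5   87.6] z 9.3 yawerr 0.06 tilt [1.7991e+02 2.0000e-02] F [ 0.4 -0.2  0.5] w 23.8 q [ 0.23  0.74  0.11  2.1  -0.24  0.31  0.58]
```

{"api": "step_arm", "payload": {
  "series": [
    [[0,0,0,0.04,0,0.02,0.72],[0,0,0,0.04,0,0,0.72],[0,0,0,0.05,0.01,0,0.72],[0,0,0,0.06,0.01,0,0.72],[0,0,0,0.06,0.01,0,0.72],[0,0,0,0.06,0.01,0,0.72],[0,0,0,0.06,0.01,0,0.72],[0,0,0,0.06,0,0,0.72],[0,0,0,0.06,0,0,0.72],[0,0,0,0.06,0,0,0.72],[0,0,0,0.05,0,0,0.72],[0,0,0,0,0,0,0.72]]
  ]
}}

```text
clock: 5.85
eef_pos: [464.8, -81.9, 5.7]
tool_rot: [-3.141, -0.001, 1.609]
force: [-0.4, -0.8, -0.2]
width: 24.1
gripper_force: 0.0
```

```bash
cat >> nav.py <<'E'
def look(name,view='top'):
    p=shot(view)
    a,b=((140,310),(220,430)) if view=='top' else ((140,310),(190,400))
    cv2.imwrite('pics/'+name,cv2.resize(p['img'][a[0]:a[1],b[0]:b[1]],None,fx=3.5,fy=3.5,interpolation=3)[:,:,::-1])
E
python3 -c "
from nav import *
now()
s=shot('side')
for r in ctrl.recognise(s,'blank_a'): w=ray(s,r['centre'],16); print(round(r['score'],2),np.round(r['centre'],1),w2g(q,w).round(1))
p=shot('top');look('s2.png','side')
for r in ctrl.recognise(p,'blank_a'): w=ray(p,r['centre'],16); print(round(r['score'],2),np.round(r['centre'],1),w2g(q,w).round(1))
"
```

```text
t 5.85 gauge [-67.3  81.4] z 5.7 yawerr 0.11 tilt [-1.7997e+02 -4.0000e-02] F [-0.4 -0.8 -0.2] w 24.1 q [ 0.03  0.74  0.12  2.15 -0.31  0.26  0.47]
0.78 [248.2 263.3] [[-216.   146.9]]
0.71 [296.9 274.9] [[-264.1   48.4]]
0.58 [312.7 241. ] [[-164.8    3.3]]
0.58 [275.9 231.8] [[-120.7   83.9]]
0.55 [348. 230.] [[-138.1  -83.6]]
0.51 [340.7 262. ] [[-240.1  -47.1]]
0.48 [317.3 191.5] [[ 31.5 -34.2]]
0.83 [375.3 218.7] [[-161.4   11.3]]
0.82 [416.1 231. ] [[-255.7   46. ]]
0.68 [399.1 274.3] [[-208.5  144.5]]
0.66 [353.6 176.1] [[-117.   -92.1]]
0.5 [403.4 191.2] [[-232.4  -49.4]]
```

View pics/s2.png

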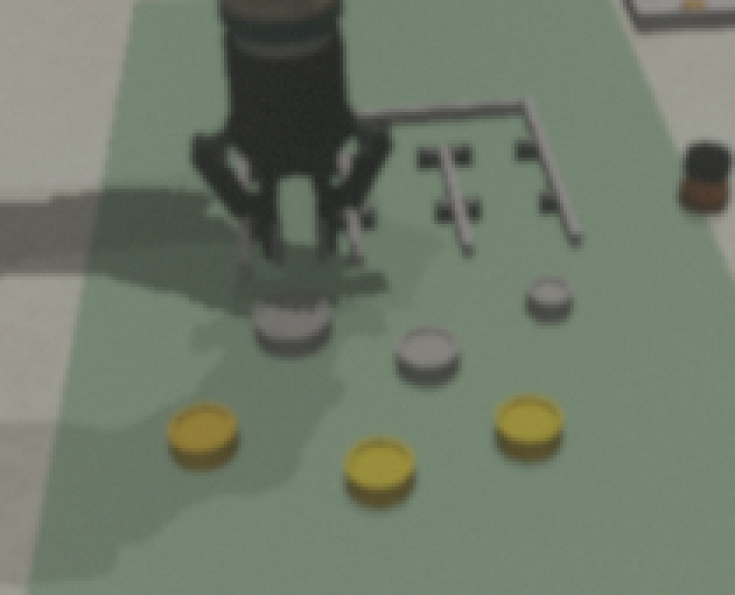

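The side view shows the disc still at its old place, (273,230) px, with the fingertips beyond it. They passed over it, so I check the true tip height.

```bash
python3 -c "
from nav import *
now()
s=shot('side')
print(proj(s,g2w(q,[[-67,93],[-67,69],[-56,93],[-56,69],[-78,93],[-78,69]],5.7)).round(1))
print(proj(s,g2w(q,[[-67,93],[-67,69]],25)).round(1))
for z in (5,15,25): print(z,[w2g(q,ray(s,u,z)).round(1) for u in ((268.6,214.9),(282.9,212.9))])
"
```

```text
t 6.1 gauge [-69.4  81.2] z 5.8 yawerr -0.05 tilt [1.7999e+02 2.0000e-02] F [ 0.1 -0.2 -0.4] w 24.0 q [ 0.04  0.74  0.12  2.15 -0.31  0.26  0.47]
[[271.3 221.4]
 [281.1 220.5]
 [271.1 218.7]
 [280.9 217.8]
 [271.5 224.2]
 [281.4 223.3]]
[[270.8 215.1]
 [280.7 214.3]]
5 [array([[-38.9,  98.6]]), array([[-35.6,  62.7]])]
15 [array([[-52.1,  98.4]]), array([[-48.9,  63.1]])]
25 [array([[-65.3,  98.2]]), array([[-62.2,  63.3]])]
```

{"api": "step_arm", "payload": {
  "series": [
    [[0,0,0,0,0,-0.2,0.72],[0,0,0,-0.25,-0.02,0,0.72],[0,0,0,-0.25,-0.02,0,0.72],[0,0,0,-0.2,-0.01,0,0.72],[0,0,0,0,0,0.15,0.72],[0,0,0,0,0,0.06,0.72],[0,0,0,0,0,0.01,0.72],[0,0,0,0,0,0,0.72]]
  ]
}}

```text
clock: 6.95
eef_pos: [461.0, -187.6, 2.6]
tool_rot: [-3.141, -0.001, 1.609]
force: [0.2, -1.0, 0.5]
width: 23.6
gripper_force: 0.0
```

```bash
python3 -c "
from nav import *
now()
s=shot('side')
print(proj(s,g2w(q,[[-172,100],[-172,76]],3)).round(1)-[190,140])
im=s['img'][175:295,210:340]
cv2.imwrite('pics/s3.png',cv2.resize(im,None,fx=6,fy=5,interpolation=3)[:,:,::-1])
for x in(-161,-183):
  for z in (0,10,20): print(x,z,((proj(s,g2w(q,[[x,101],[x,77]],z))-[210,175])*[6,5]).round(0).tolist())
"
```

```text
t 6.95 gauge [-172.8   89. ] z 2.6 yawerr 0.07 tilt [-1.7994e+02 -6.0000e-02] F [ 0.2 -1.   0.5] w 23.6 q [ 0.26  0.76  0.11  2.08 -0.25  0.31  0.62]
[[ 80.2 111.6]
 [ 91.  110.5]]
-161 0 [[358.0, 372.0], [422.0, 366.0]]
-161 10 [[356.0, 355.0], [420.0, 350.0]]
-161 20 [[354.0, 338.0], [419.0, 333.0]]
-183 0 [[360.0, 405.0], [425.0, 400.0]]
-183 10 [[358.0, 388.0], [424.0, 383.0]]
-183 20 [[356.0, 371.0], [422.0, 366.0]]
```

View pics/s3.png

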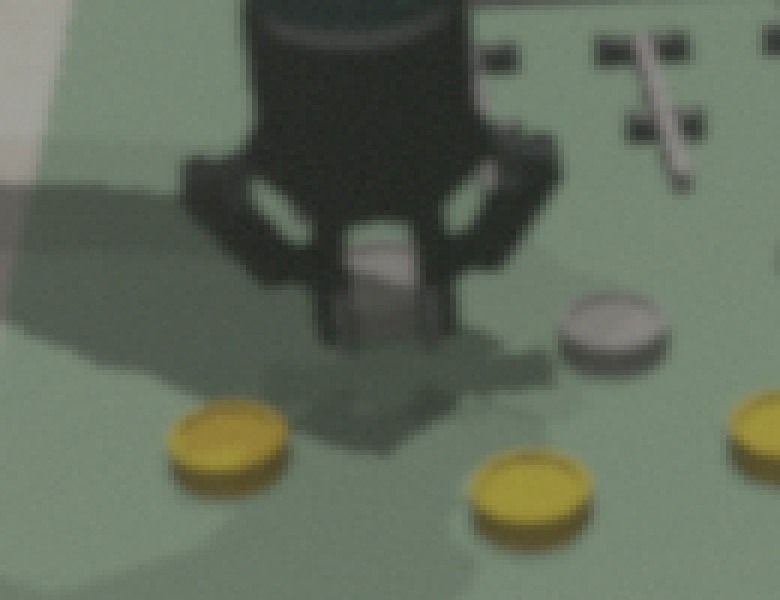

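The fingertips end at about row 347 in this crop, yet bench contact would be near row 400. So the tips stand about 20 to 30 mm above where the TCP reading puts them. I probe down gently.

{"api": "step_arm", "payload": {
  "series": [
    [[0,0,0,0,0,0.02,0.72],[0,0,0,0,0,0.02,0.72],[0,0,0,0,0,0,0.72]]
  ]
}}

```text
clock: 7.3
eef_pos: [461.3, -188.2, -3.3]
tool_rot: [-3.141, -0.0, 1.608]
force: [-0.4, -0.2, -0.2]
width: 23.9
gripper_force: 0.0
```

{"api": "step_arm", "payload": {
  "series": [
    [[0,0,0,0,0,0.02,0.72],[0,0,0,0,0,0.02,0.72],[0,0,0,0,0,0,0.72]]
  ]
}}

```text
clock: 7.6
eef_pos: [461.1, -188.4, -9.6]
tool_rot: [-3.141, -0.0, 1.608]
force: [0.1, -0.7, -0.8]
width: 24.0
gripper_force: 0.0
```

{"api": "step_arm", "payload": {
  "series": [
    [[0,0,0,0,0,0.02,0.72],[0,0,0,0,0,0.02,0.72],[0,0,0,0,0,0,0.72]]
  ]
}}

```text
clock: 7.9
eef_pos: [461.0, -188.4, -15.6]
tool_rot: [-3.141, -0.0, 1.608]
force: [-0.3, -0.4, 1.1]
width: 23.8
gripper_force: 0.0
```

{"api": "step_arm", "payload": {
  "series": [
    [[0,0,0,0,0,0.015,0.72],[0,0,0,0,0,0,0.72]]
  ]
}}

```text
clock: 8.1
eef_pos: [461.2, -188.5, -17.7]
tool_rot: [-3.141, -0.0, 1.608]
force: [0.1, -0.4, 1.0]
width: 23.9
gripper_force: 0.0
```

```bash
python3 -c "
from nav import *
now()
s=shot('side')
im=s['img'][175:295,210:340]
cv2.imwrite('pics/s4.png',cv2.resize(im,None,fx=6,fy=5,interpolation=3)[:,:,::-1])
p=shot('top')
im=p['img'][140:300,300:460]
cv2.imwrite('pics/t4.png',cv2.resize(im,None,fx=3.7,fy=3.7,interpolation=3)[:,:,::-1])
a=cv2.resize(s['img'][190:270,240:330],(450,400),interpolation=3)
b=cv2.resize(p['img'][200:280,340:410],(350,400),interpolation=3)
cv2.imwrite('pics/m4.png',np.hstack([a,b])[:,:,::-1])
"
```

```text
t 8.1 gauge [-173.7   88.8] z -17.7 yawerr 0.0 tilt [-1.7998e+02 -1.0000e-02] F [ 0.1 -0.4  1. ] w 23.9 q [ 0.27  0.8   0.1   2.09 -0.27  0.27  0.63]
```

View pics/m4.png

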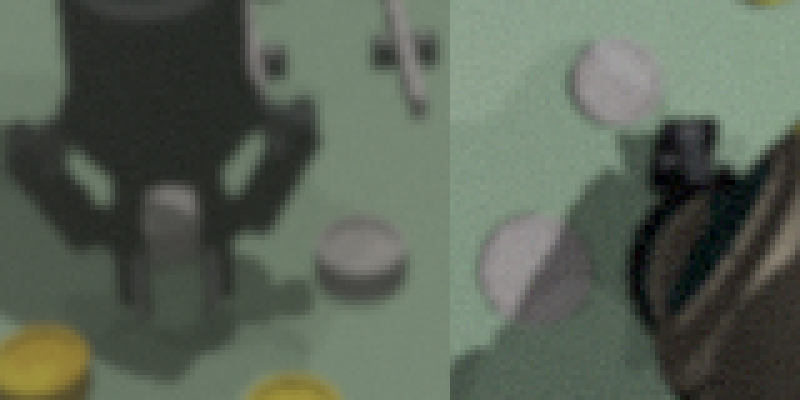

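{"api": "step_arm", "payload": {
  "series": [
    [[0,0,0,0,0,0.02,0.72],[0,0,0,0,0,0.02,0.72],[0,0,0,0,0,0,0.72]]
  ]
}}

```text
clock: 8.5
eef_pos: [461.1, -188.4, -23.9]
tool_rot: [-3.141, -0.0, 1.608]
force: [0.3, -0.3, 1.2]
width: 24.0
gripper_force: 0.0
```

{"api": "step_arm", "payload": {
  "series": [
    [[0,0,0,0,0,0.015,0.72],[0,0,0,0,0,0,0.72]]
  ]
}}

```text
clock: 8.7
eef_pos: [461.3, -188.5, -25.8]
tool_rot: [-3.141, -0.0, 1.608]
force: [1.1, 0.5, -0.7]
width: 23.8
gripper_force: 0.0
```

```bash
python3 -c "
from nav import *
now()
s=shot('side')
for z in (5,10,16,22): print(z,w2g(q,ray(s,(275.5,250.5),z)))
"
```

```text
t 8.7 gauge [-173.7   88.7] z -25.8 yawerr 0.0 tilt [-179.99   -0.  ] F [ 1.1  0.5 -0.7] w 23.8 q [ 0.27  0.82  0.1   2.09 -0.28  0.25  0.65]
5 [[-172.3404116   88.1007712]]
10 [[-177.84404643   88.10266745]]
16 [[-184.45060927   88.04498335]]
22 [[-191.05717211   87.98729924]]
```

{"api": "step_arm", "payload": {
  "series": [
    [[0,0,0,0,0,0.02,0.72],[0,0,0,0,0,0,0.72]]
  ]
}}

```text
clock: 8.95
eef_pos: [461.4, -188.6, -26.1]
tool_rot: [3.14, -0.0, 1.607]
force: [-4.1, 2.8, 31.0]
width: 23.9
gripper_force: 15.3
```

{"api": "step_arm", "payload": {
  "series": [
    [[0,0,0,0,0,0.015,0.72],[0,0,0,0,0,0,0.72]]
  ]
}}

```text
clock: 9.15
eef_pos: [461.5, -188.6, -26.2]
tool_rot: [3.139, -0.001, 1.607]
force: [-8.1, 3.3, 54.4]
width: 24.0
gripper_force: 27.5
```

{"api": "step_arm", "payload": {
  "series": [
    [[0,0,0,0,0,0.015,0.72],[0,0,0,0,0,0,0.72]]
  ]
}}

```text
clock: 9.35
eef_pos: [461.6, -188.5, -26.4]
tool_rot: [3.138, -0.001, 1.607]
force: [-12.0, 4.8, 79.5]
width: 23.8
gripper_force: 39.8
```

Bench contact reads z = -26, so true tip height = reading + 26 at this opening. I lift off at once.

{"api": "step_arm", "payload": {
  "series": [
    [[0,0,0,0,0,-0.05,0.72],[0,0,0,0,0,-0.03,0.72],[0,0,0,0,0,0,0.72]]
  ]
}}

```text
clock: 9.65
eef_pos: [461.8, -188.6, -20.7]
tool_rot: [3.141, 0.0, 1.608]
force: [0.9, -0.3, 0.3]
width: 23.9
gripper_force: 0.0
```

```bash
python3 -c "
from nav import *
now()"
```

```text
t 9.65 gauge [-173.8   88.2] z -20.7 yawerr 0.01 tilt [1.7994e+02 2.0000e-02] F [ 0.9 -0.3  0.3] w 23.9 q [ 0.25  0.81  0.12  2.09 -0.34  0.26  0.7 ]
```

{"api": "step_arm", "payload": {
  "series": [
    [[0,0,0,0.06,0,0,0.72],[0,0,0,0.06,0,0,0.72],[0,0,0,0.06,0,0,0.72],[0,0,0,0.06,0.01,0,0.72],[0,0,0,0.06,0.01,0,0.72],[0,0,0,0.06,0.01,0,0.72],[0,0,0,0.06,0.01,0,0.72],[0,0,0,0.06,0.01,0,0.72],[0,0,0,0.06,0.005,0,0.72],[0,0,0,0.06,0,0,0.72],[0,0,0,0.06,0,0,0.72],[0,0,0,0,0,0,0.72]]
  ]
}}

```text
clock: 10.85
eef_pos: [465.9, -87.2, -21.3]
tool_rot: [-3.141, -0.001, 1.61]
force: [0.5, -0.1, 1.0]
width: 23.9
gripper_force: 0.0
```

```bash
cat >> nav.py <<'E'
def blanks():
    for n in('side','top'):
        p=shot(n)
        for r in ctrl.recognise(p,'blank_a'):
            w=w2g(q,ray(p,r['centre'],16))[0]
            if w[0]>-200: print(n,round(r['score'],2),np.round(r['centre'],1),w.round(1))
E
python3 -c "
from nav import *
now();blanks()"
```

```text
t 10.85 gauge [-72.7  80.5] z -21.3 yawerr 0.13 tilt [-1.7997e+02 -7.0000e-02] F [ 0.5 -0.1  1. ] w 23.9 q [-0.    0.8   0.19  2.15 -0.63  0.24  0.79]
side 0.86 [310.8 241.9] [-167.3    7.9]
side 0.68 [349.4 228.6] [-133.5  -87.8]
side 0.65 [276.7 211.6] [-42.7  77.9]
top 0.76 [371.9 218.2] [-153.5    9.7]
top 0.7 [318.7 247.5] [-24.5  70.3]
top 0.46 [349.7 177.3] [-107.6  -89.7]
```

{"api": "step_arm", "payload": {
  "series": [
    [[0,0,0,0.04,0,0,0.72],[0,0,0,0.04,0,0,0.72],[0,0,0,0.04,0,0,0.72],[0,0,0,0,0,0,0.72]]
  ]
}}

```text
clock: 11.45
eef_pos: [465.2, -69.9, -21.2]
tool_rot: [-3.141, -0.001, 1.609]
force: [0.3, 0.6, 0.9]
width: 24.3
gripper_force: 0.0
```

{"api": "step_arm", "payload": {
  "series": [
    [[0,0,0,0.02,0,0,0.72],[0,0,0,0.01,0,0,0.72],[0,0,0,0,0,0,0.72]]
  ]
}}

```text
clock: 11.75
eef_pos: [465.1, -66.5, -21.2]
tool_rot: [-3.141, -0.0, 1.608]
force: [-0.3, -0.8, -0.3]
width: 24.5
gripper_force: 0.0
```

```bash
python3 -c "
from nav import *
now();blanks()"
```

```text
t 11.75 gauge [-51.9  80.5] z -21.2 yawerr 0.02 tilt [-1.7999e+02 -1.0000e-02] F [-0.3 -0.8 -0.3] w 24.5 q [-0.06  0.81  0.21  2.17 -0.7   0.24  0.82]
side 0.68 [312.3 239.2] [-158.6    3.3]
side 0.65 [350.  229.8] [-138.   -88.4]
side 0.63 [275.8 205.3] [-15.7  78.8]
top 0.73 [349.9 176.1] [-108.2  -92.6]
top 0.7 [310.  244.2] [-4.6 61.3]
top 0.59 [374.1 216.9] [-158.9    7. ]
```

{"api": "step_arm", "payload": {
  "series": [
    [[0,0,0,0.015,0,0,0.72],[0,0,0,0.01,0,0,0.72],[0,0,0,0,0,0,0.72]]
  ]
}}

```text
clock: 12.25
eef_pos: [465.0, -62.8, -21.2]
tool_rot: [-3.142, -0.0, 1.608]
force: [0.1, -0.2, -1.2]
width: 23.8
gripper_force: 0.1
```

{"api": "step_arm", "payload": {
  "series": [
    [[0,0,0,0.015,0,0,0.72],[0,0,0,0,0,0,0.72]]
  ]
}}

```text
clock: 12.45
eef_pos: [464.9, -60.5, -21.2]
tool_rot: [-3.141, -0.0, 1.608]
force: [1.1, -0.8, -0.2]
width: 23.7
gripper_force: 0.1
```

{"api": "step_arm", "payload": {
  "series": [
    [[0,0,0,0.01,0,0,0.72],[0,0,0,0,0,0,0.72]]
  ]
}}

```text
clock: 12.65
eef_pos: [464.8, -59.8, -21.2]
tool_rot: [3.142, 0.001, 1.607]
force: [-0.9, -1.5, 0.4]
width: 24.0
gripper_force: 0.9
```

{"api": "step_arm", "payload": {
  "series": [
    [[0,0,0,0.01,0,0,0.72],[0,0,0,0,0,0,0.72]]
  ]
}}

```text
clock: 12.85
eef_pos: [464.8, -59.5, -21.1]
tool_rot: [3.141, 0.002, 1.606]
force: [-1.1, -5.0, 0.1]
width: 23.7
gripper_force: 2.2
```

The large blank stopped at the go jaws: 5 N at x ≈ -45, as predicted. I back off and go to the medium one.

{"api": "step_arm", "payload": {
  "series": [
    [[0,0,0,-0.1,0,0,0.72],[0,0,0,-0.15,0,0,0.72],[0,0,0,0,0,-0.3,0.88],[0,0,0,-0.2,0.16,0,0.88],[0,0,0,-0.2,0.16,0,0.88],[0,0,0,-0.2,0.15,0,0.88],[0,0,0,-0.23,0.02,0,0.88],[0,0,0,0,0,0.2,0.88],[0,0,0,0,0,0.08,0.88],[0,0,0,0,0,0,0.88]]
  ]
}}

```text
clock: 13.85
eef_pos: [542.3, -214.4, -20.3]
tool_rot: [-3.137, -0.004, 1.609]
force: [0.2, 0.9, 0.2]
width: 10.2
gripper_force: 0.0
```

```bash
python3 -c "
from nav import *
now();blanks();look('t5.png')"
```

```text
t 13.85 gauge [-202.5    8.8] z -20.3 yawerr 0.06 tilt [-179.74   -0.24] F [0.2 0.9 0.2] w 10.2 q [ 0.11  0.89  0.35  1.85 -0.59  0.51  0.91]
side 0.77 [275.9 206.4] [-20.5  78.8]
side 0.67 [349.7 226.4] [-125.6  -90.2]
side 0.43 [312.3 239.8] [-160.7    3.6]
top 0.69 [311.3 249.9] [-6.9 74.7]
top 0.59 [373.3 215.9] [-157.2    4.5]
top 0.54 [350.4 177.7] [-109.2  -88.6]
```

View pics/t5.png

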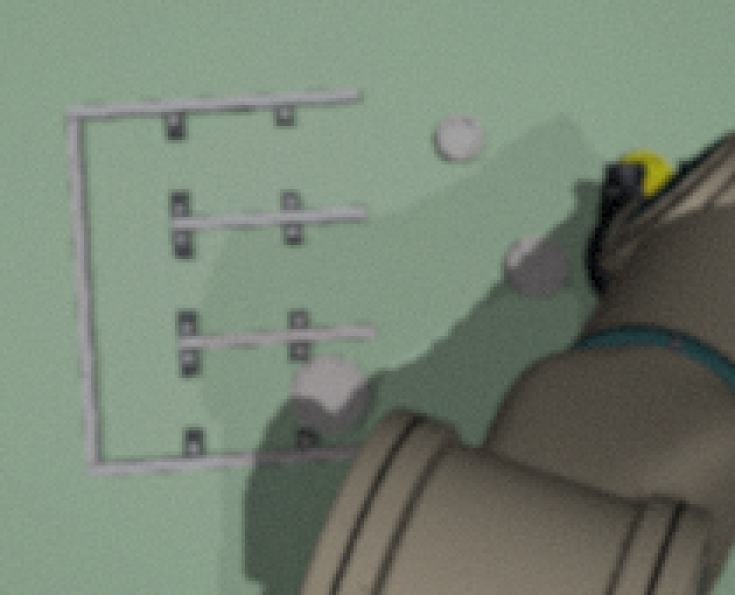

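The view shows the large blank seated at its go jaws, at (330,393) px in the crop, and the medium one untouched at (537,267).

{"api": "step_arm", "payload": {
  "series": [
    [[0,0,0,0.03,0.02,0,0.88],[0,0,0,0.05,0,0,0.88],[0,0,0,0.06,0,0,0.88],[0,0,0,0.07,0.005,0,0.88],[0,0,0,0.07,0.005,0,0.88],[0,0,0,0.07,0.005,0,0.88],[0,0,0,0.07,0.005,0,0.88],[0,0,0,0.07,0.005,0,0.88],[0,0,0,0.07,0.005,0,0.88],[0,0,0,0.06,0,0,0.88],[0,0,0,0.03,0,0,0.88],[0,0,0,0,0,0,0.88]]
  ]
}}

```text
clock: 15.3
eef_pos: [547.9, -117.7, -18.4]
tool_rot: [-3.141, -0.001, 1.609]
force: [0.2, 0.9, -0.8]
width: 10.3
gripper_force: 0.0
```

```bash
python3 -c "
from nav import *
now();blanks()"
```

```text
t 15.3 gauge [-106.2   -0.4] z -18.4 yawerr 0.08 tilt [-1.7996e+02 -8.0000e-02] F [ 0.2  0.9 -0.8] w 10.3 q [-0.06  0.87  0.35  1.92 -0.64  0.46  0.8 ]
side 0.8 [276.8 205.7] [-17.8  76.4]
side 0.54 [347.9 229.6] [-136.6  -83.6]
top 0.42 [354.3 175.8] [-118.7  -92.6]
top 0.4 [332.7 214. ] [-62.1  -5.8]
```

{"api": "step_arm", "payload": {
  "series": [
    [[0,0,0,0.03,0,0,0.88],[0,0,0,0.05,0,0,0.88],[0,0,0,0.05,0,0,0.88],[0,0,0,0.05,0,0,0.88],[0,0,0,0.05,0,0,0.88],[0,0,0,0.05,0,0,0.88],[0,0,0,0.02,0,0,0.88],[0,0,0,0,0,0,0.88]]
  ]
}}

```text
clock: 16.3
eef_pos: [546.4, -73.3, -18.2]
tool_rot: [-3.141, -0.001, 1.609]
force: [0.0, -0.1, 0.5]
width: 10.1
gripper_force: 0.0
```

```bash
python3 -c "
from nav import *
now();blanks()
t=shot('top');s=shot('side')
c=lambda p,x,y,n:cv2.resize(p['img'][y:y+75,x:x+50],(400,600),interpolation=3)
uv=[proj(p,g2w(q,[[-10,0]],14))[0].astype(int) for p in (t,s)]
o=[]
for p,u in zip((t,s),uv):
    a=cv2.resize(p['img'][u[1]-30:u[1]+30,u[0]-40:u[0]+40],(400,300),interpolation=3)
    o.append(a)
cv2.imwrite('pics/m6.png',np.hstack(o)[:,:,::-1])
"
```

```text
t 16.3 gauge [-61.7  -0.5] z -18.2 yawerr 0.07 tilt [-1.7999e+02 -4.0000e-02] F [ 0.  -0.1  0.5] w 10.1 q [-0.14  0.87  0.35  1.95 -0.66  0.44  0.75]
side 0.79 [277.5 207.3] [-24.9  75. ]
side 0.74 [349.6 227.6] [-129.9  -89.1]
side 0.39 [310.3 208.3] [-40.8  -6.5]
top 0.6 [354.3 176.4] [-118.6  -91.2]
```

View pics/m6.png

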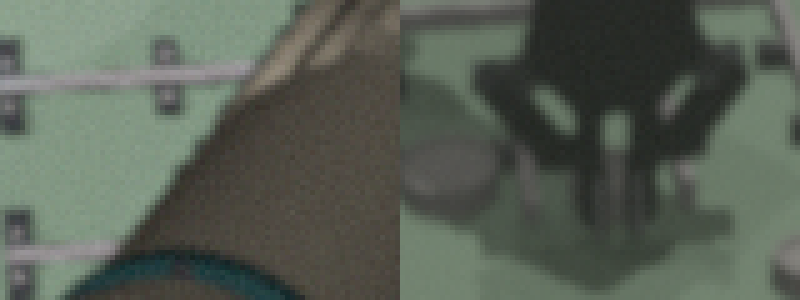

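The side view shows the fingers centred between the middle lane's walls, with the blank hidden behind them. I continue in small steps and watch the force.

{"api": "step_arm", "payload": {
  "series": [
    [[0,0,0,0.03,0,0,0.88],[0,0,0,0.03,0,0,0.88],[0,0,0,0.03,0,0,0.88],[0,0,0,0.02,0,0,0.88]]
  ]
}}

```text
clock: 17.0
eef_pos: [545.9, -57.2, -18.2]
tool_rot: [3.141, -0.0, 1.608]
force: [0.1, -1.4, -0.1]
width: 9.9
gripper_force: 0.5
```

{"api": "step_arm", "payload": {
  "series": [
    [[0,0,0,0.02,0,0,0.88],[0,0,0,0.02,0,0,0.88]]
  ]
}}

```text
clock: 17.2
eef_pos: [545.6, -51.6, -18.2]
tool_rot: [3.142, 0.0, 1.608]
force: [0.9, -0.9, 0.1]
width: 10.4
gripper_force: 0.5
```

{"api": "step_arm", "payload": {
  "series": [
    [[0,0,0,0.02,0,0,0.88],[0,0,0,0.02,0,0,0.88]]
  ]
}}

```text
clock: 17.4
eef_pos: [545.4, -45.7, -18.2]
tool_rot: [3.142, 0.0, 1.607]
force: [0.0, -0.8, 0.2]
width: 10.1
gripper_force: 0.6
```

```bash
python3 -c "
from nav import *
now();blanks()"
```

```text
t 17.4 gauge [-34.1  -0.6] z -18.2 yawerr -0.0 tilt [180.   0.] F [ 0.  -0.8  0.2] w 10.1 q [-0.2   0.86  0.36  1.96 -0.68  0.44  0.71]
side 0.73 [275.5 206.8] [-22.   79.9]
side 0.48 [348.  229.5] [-136.3  -83.9]
top 0.56 [268.5 195.4] [ 85.5 -58.5]
top 0.46 [350.1 174.5] [-109.   -96.2]
```

{"api": "step_arm", "payload": {
  "series": [
    [[0,0,0,0.02,0,0,0.88],[0,0,0,0.02,0,0,0.88],[0,0,0,0.02,0,0,0.88]]
  ]
}}

```text
clock: 17.9
eef_pos: [545.0, -36.6, -18.3]
tool_rot: [-3.142, 0.0, 1.607]
force: [0.2, -0.9, 0.1]
width: 10.2
gripper_force: 0.4
```

{"api": "step_arm", "payload": {
  "series": [
    [[0,0,0,0.03,0,0,0.88],[0,0,0,0.03,0,0,0.88],[0,0,0,0.02,0,0,0.88]]
  ]
}}

```text
clock: 18.2
eef_pos: [544.6, -24.1, -18.2]
tool_rot: [-3.141, -0.0, 1.608]
force: [0.4, -0.9, -0.2]
width: 10.4
gripper_force: 0.4
```

```bash
python3 -c "
from nav import *
now()
t=shot('top');u=proj(t,g2w(q,[[30,0]],14))[0].astype(int)
print(u);cv2.imwrite('pics/t7.png',cv2.resize(t['img'][u[1]-35:u[1]+35,u[0]-50:u[0]+50],(700,490),interpolation=3)[:,:,::-1])
"
```

```text
t 18.2 gauge [-12.5  -0.5] z -18.2 yawerr 0.04 tilt [-1.7999e+02 -2.0000e-02] F [ 0.4 -0.9 -0.2] w 10.4 q [-0.24  0.86  0.36  1.97 -0.69  0.44  0.68]
[293 218]
```

View pics/t7.png

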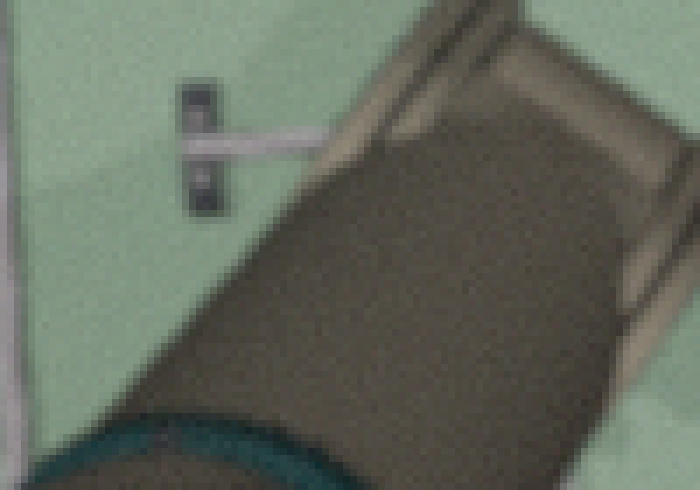

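The arm hides the blank from above. The force is a steady 0.9 N and the pads still carry load, so the blank has passed the go jaws and is sliding. I continue.

{"api": "step_arm", "payload": {
  "series": [
    [[0,0,0,0.02,0,0,0.88],[0,0,0,0.02,0,0,0.88],[0,0,0,0.02,0,0,0.88]]
  ]
}}

```text
clock: 18.55
eef_pos: [544.3, -15.7, -18.2]
tool_rot: [-3.142, -0.0, 1.607]
force: [-0.1, -0.1, 0.4]
width: 10.3
gripper_force: 0.3
```

{"api": "step_arm", "payload": {
  "series": [
    [[0,0,0,0.03,0,0,0.88],[0,0,0,0.03,0,0,0.88],[0,0,0,0.02,0,0,0.88]]
  ]
}}

```text
clock: 18.85
eef_pos: [543.8, -3.2, -18.2]
tool_rot: [-3.142, -0.0, 1.608]
force: [-0.1, -0.5, -0.1]
width: 10.3
gripper_force: 0.3
```

{"api": "step_arm", "payload": {
  "series": [
    [[0,0,0,0.03,0,0,0.88],[0,0,0,0.03,0,0,0.88],[0,0,0,0.02,0,0,0.88]]
  ]
}}

```text
clock: 19.15
eef_pos: [543.4, 8.8, -18.2]
tool_rot: [-3.142, -0.0, 1.608]
force: [0.1, -0.2, -0.5]
width: 10.3
gripper_force: 0.3
```

```bash
python3 -c "
from nav import *
now();blanks()"
```

```text
t 19.15 gauge [20.4 -0.5] z -18.2 yawerr 0.03 tilt [-1.8e+02 -1.0e-02] F [ 0.1 -0.2 -0.5] w 10.3 q [-0.3   0.86  0.37  1.97 -0.7   0.44  0.63]
side 0.51 [277.  207.2] [-24.3  76.3]
side 0.51 [347.6 230.7] [-140.5  -82.1]
side 0.44 [304.1 190.3] [42.2  0.2]
top 0.91 [311.3 251.7] [-6.7 78.9]
top 0.65 [350.1 174.3] [-109.   -96.7]
```

{"api": "step_arm", "payload": {
  "series": [
    [[0,0,0,0.02,0,0,0.88],[0,0,0,0.02,0,0,0.88],[0,0,0,0.01,0,0,0.88],[0,0,0,0,0,0,0.88]]
  ]
}}

```text
clock: 19.75
eef_pos: [543.2, 15.9, -18.2]
tool_rot: [3.142, -0.0, 1.608]
force: [0.3, -0.3, -0.3]
width: 10.1
gripper_force: 0.1
```

{"api": "step_arm", "payload": {
  "series": [
    [[0,0,0,0.015,0,0,0.88],[0,0,0,0,0,0,0.88]]
  ]
}}

```text
clock: 19.95
eef_pos: [543.0, 18.2, -18.2]
tool_rot: [-3.141, -0.0, 1.608]
force: [-0.7, 0.3, 0.7]
width: 10.5
gripper_force: 0.1
```

{"api": "step_arm", "payload": {
  "series": [
    [[0,0,0,0.01,0,0,0.88],[0,0,0,0,0,0,0.88]]
  ]
}}

```text
clock: 20.15
eef_pos: [543.0, 19.6, -18.3]
tool_rot: [-3.141, -0.0, 1.608]
force: [0.4, 0.1, -0.1]
width: 10.0
gripper_force: 0.1
```

{"api": "step_arm", "payload": {
  "series": [
    [[0,0,0,0.01,0,0,0.88],[0,0,0,0,0,0,0.88]]
  ]
}}

```text
clock: 20.35
eef_pos: [542.7, 20.5, -18.2]
tool_rot: [-3.141, 0.0, 1.607]
force: [-0.4, -1.3, 0.2]
width: 10.1
gripper_force: 0.8
```

{"api": "step_arm", "payload": {
  "series": [
    [[0,0,0,0.01,0,0,0.88],[0,0,0,0,0,0,0.88]]
  ]
}}

```text
clock: 20.55
eef_pos: [542.4, 21.0, -18.2]
tool_rot: [-3.141, 0.002, 1.607]
force: [-1.8, -4.3, -0.3]
width: 10.1
gripper_force: 2.2
```

The medium blank is seated at the no-go jaws: 4 N at x ≈ 32.6, as predicted. I back off and go to the small one.

{"api": "step_arm", "payload": {
  "series": [
    [[0,0,0,-0.04,0,0,0.88],[0,0,0,-0.05,0,0,0.88],[0,0,0,0,0,-0.2,0.88],[0,0,0,0,0,-0.2,0.9],[0,0,0,-0.22,0.16,0,0.9],[0,0,0,-0.27,0.16,0,0.9],[0,0,0,-0.27,0.16,0,0.9],[0,0,0,-0.27,0.08,0,0.9],[0,0,0,-0.25,0,0.05,0.9],[0,0,0,0,0,0.2,0.9],[0,0,0,0,0,0.14,0.9],[0,0,0,0,0,0,0.9]]
  ]
}}

```text
clock: 21.75
eef_pos: [631.9, -179.0, -19.8]
tool_rot: [-3.136, -0.003, 1.607]
force: [-0.6, -0.5, -0.1]
width: 8.4
gripper_force: 0.0
```

```bash
cat >> nav.py <<'E'
def circ(x,y,r):
    # refine disc centre in top view: best match of bright disc template round the guess (gauge x,y)
    p=shot('top');hs=cv2.cvtColor(p['img'],cv2.COLOR_RGB2HSV).astype(np.float32)
    f=-cv2.GaussianBlur(hs[...,1],(0,0),.8); best=(-9,)
    for dx in np.arange(-8,8.1,1):
        for dy in np.arange(-8,8.1,1):
            def val(k): 
                a=np.linspace(0,2*np.pi,48,endpoint=False)
                u=proj(p,g2w(q,np.c_[x+dx+k*r*np.cos(a),y+dy+k*r*np.sin(a)],18)).astype(np.float32)
                return cv2.remap(f,u[None,:,0],u[None,:,1],1).mean()
            s=val(.8)-val(1.25)
            if s>best[0]: best=(s,x+dx,y+dy)
    print('circ',np.round(best,1))
E
python3 -c "
from nav import *
now();circ(-110,-86,16);circ(64,0,21);circ(-12,80,26);blanks()"
```

```text
t 21.75 gauge [-170.5  -82.1] z -19.8 yawerr -0.04 tilt [-179.7    -0.19] F [-0.6 -0.5 -0.1] w 8.4 q [-0.01  0.97  0.43  1.64 -0.59  0.67  0.77]
circ [  24.9 -110.   -86. ]
circ [25.1 62.   0. ]
circ [  0.7 -15.   88. ]
side 0.79 [279.2 205.9] [-19.5  70.4]
side 0.54 [305.1 187.8] [53.9 -3.8]
top 0.83 [279.9 220.7] [62.3  2.3]
top 0.56 [350.8 175.3] [-110.5  -94.3]
```

{"api": "step_arm", "payload": {
  "series": [
    [[0,0,0,0.06,0.023,0,0.9],[0,0,0,0.06,0,0,0.9],[0,0,0,0.06,0,0,0.9],[0,0,0,0.06,0,0,0.9],[0,0,0,0.06,-0.006,0,0.9],[0,0,0,0.06,-0.006,0,0.9],[0,0,0,0.06,-0.006,0,0.9],[0,0,0,0.06,-0.006,0,0.9],[0,0,0,0.06,-0.006,0,0.9],[0,0,0,0.06,-0.006,0,0.9],[0,0,0,0.04,0,0,0.9],[0,0,0,0,0,0,0.9]]
  ]
}}

```text
clock: 23.3
eef_pos: [628.9, -82.4, -16.8]
tool_rot: [-3.141, -0.001, 1.609]
force: [-0.4, 0.4, 0.3]
width: 8.5
gripper_force: 0.0
```

```bash
python3 -c "
from nav import *
now();circ(-45,-80,16);blanks()"
```

```text
t 23.3 gauge [-73.8 -82.7] z -16.8 yawerr 0.1 tilt [-1.7999e+02 -6.0000e-02] F [-0.4  0.4  0.3] w 8.5 q [-0.17  0.95  0.44  1.71 -0.63  0.63  0.67]
circ [  0.4 -49.  -80. ]
side 0.79 [276.7 207.3] [-24.6  77. ]
side 0.67 [292.2 187.6] [59.8 30.7]
side 0.66 [302.3 189.9] [44.7  4.8]
top 0.42 [267.7 179.6] [ 85.3 -95.7]
```

{"api": "step_arm", "payload": {
  "series": [
    [[0,0,0,0.03,-0.006,0.005,0.9],[0,0,0,0.03,-0.006,0.005,0.9],[0,0,0,0.03,-0.005,0,0.9],[0,0,0,0.03,0,0,0.9],[0,0,0,0.03,0,0,0.9],[0,0,0,0.03,0,0,0.9]]
  ]
}}

```text
clock: 24.15
eef_pos: [625.3, -56.5, -18.3]
tool_rot: [-3.141, -0.0, 1.608]
force: [0.7, -0.5, -0.3]
width: 8.5
gripper_force: 0.2
```

{"api": "step_arm", "payload": {
  "series": [
    [[0,0,0,0.03,0,0,0.9],[0,0,0,0.03,0,0,0.9],[0,0,0,0.03,0,0,0.9],[0,0,0,0.03,0,0,0.9]]
  ]
}}

```text
clock: 24.55
eef_pos: [624.7, -38.8, -18.3]
tool_rot: [-3.141, -0.0, 1.608]
force: [0.2, -0.5, -0.5]
width: 8.8
gripper_force: 0.2
```

{"api": "step_arm", "payload": {
  "series": [
    [[0,0,0,0.03,0,0,0.9],[0,0,0,0.03,0,0,0.9],[0,0,0,0.03,0,0,0.9],[0,0,0,0.02,0,0,0.9],[0,0,0,0,0,0,0.9]]
  ]
}}

```text
clock: 25.05
eef_pos: [624.1, -21.8, -18.3]
tool_rot: [-3.141, -0.001, 1.608]
force: [0.5, 0.4, -0.1]
width: 8.5
gripper_force: 0.0
```

```bash
python3 -c "
from nav import *
now();blanks()"
```

```text
t 25.05 gauge [-13.1 -80.1] z -18.3 yawerr 0.05 tilt [-1.7999e+02 -3.0000e-02] F [ 0.5  0.4 -0.1] w 8.5 q [-0.27  0.94  0.44  1.74 -0.65  0.61  0.59]
side 0.75 [304.4 189.7] [44.9 -0.9]
side 0.59 [277.2 205.5] [-17.1  75.4]
top 0.6 [311.9 251. ] [-8.1 77.4]
```

{"api": "step_arm", "payload": {
  "series": [
    [[0,0,0,0.03,0,0,0.9],[0,0,0,0.03,0,0,0.9],[0,0,0,0.03,0,0,0.9],[0,0,0,0.03,0,0,0.9],[0,0,0,0.03,0,0,0.9],[0,0,0,0.03,0,0,0.9]]
  ]
}}

```text
clock: 25.85
eef_pos: [623.1, 4.8, -18.2]
tool_rot: [-3.142, 0.0, 1.608]
force: [0.0, -1.1, -0.1]
width: 8.5
gripper_force: 0.4
```

{"api": "step_arm", "payload": {
  "series": [
    [[0,0,0,0.03,0,0,0.9],[0,0,0,0.03,0,0,0.9],[0,0,0,0.02,0,0,0.9]]
  ]
}}

```text
clock: 26.15
eef_pos: [622.6, 16.9, -18.2]
tool_rot: [-3.142, -0.0, 1.608]
force: [-0.5, -0.1, 0.7]
width: 8.4
gripper_force: 0.4
```

{"api": "step_arm", "payload": {
  "series": [
    [[0,0,0,0.02,0,0,0.9],[0,0,0,0.02,0,0,0.9],[0,0,0,0.02,0,0,0.9],[0,0,0,0.02,0,0,0.9],[0,0,0,0,0,0,0.9]]
  ]
}}

```text
clock: 26.65
eef_pos: [622.1, 29.2, -18.3]
tool_rot: [-3.141, -0.001, 1.608]
force: [0.4, -0.2, -0.7]
width: 8.5
gripper_force: 0.0
```

```bash
python3 -c "
from nav import *
now();blanks();circ(66,-80,16)"
```

```text
t 26.65 gauge [ 37.9 -80. ] z -18.3 yawerr 0.05 tilt [-1.7999e+02 -4.0000e-02] F [ 0.4 -0.2 -0.7] w 8.5 q [-0.36  0.94  0.45  1.75 -0.66  0.61  0.52]
side 0.73 [276.3 207.2] [-24.  78.]
side 0.62 [302.4 189.7] [45.7  4.4]
top 0.89 [311.7 252. ] [-7.5 79.6]
top 0.45 [285.2 223. ] [50.2  8.4]
circ [  0.8  74.  -86. ]
```

{"api": "step_arm", "payload": {
  "series": [
    [[0,0,0,-0.02,0,0,0.97],[0,0,0,0,0,0,0.97],[0,0,0,0.02,0,0,0.97],[0,0,0,0.02,0,0,0.97],[0,0,0,0.02,0,0,0.97]]
  ]
}}

```text
clock: 27.4
eef_pos: [622.1, 34.5, -18.2]
tool_rot: [3.141, 0.0, 1.608]
force: [-0.1, -1.1, 0.1]
width: 2.3
gripper_force: 0.3
```

{"api": "step_arm", "payload": {
  "series": [
    [[0,0,0,0.02,0,0,0.97],[0,0,0,0.02,0,0,0.97],[0,0,0,0.02,0,0,0.97]]
  ]
}}

```text
clock: 27.7
eef_pos: [621.7, 43.5, -18.2]
tool_rot: [3.142, 0.0, 1.608]
force: [-0.1, -0.2, 0.7]
width: 2.4
gripper_force: 0.3
```

{"api": "step_arm", "payload": {
  "series": [
    [[0,0,0,0.02,0,0,0.97],[0,0,0,0.02,0,0,0.97],[0,0,0,0.02,0,0,0.97]]
  ]
}}

```text
clock: 28.0
eef_pos: [621.4, 52.5, -18.2]
tool_rot: [-3.142, 0.0, 1.608]
force: [0.4, -0.6, 0.8]
width: 2.4
gripper_force: 0.3
```

```bash
python3 -c "
from nav import *
now();blanks()"
```

```text
t 28.0 gauge [ 61.2 -80. ] z -18.2 yawerr 0.0 tilt [-180.    0.] F [ 0.4 -0.6  0.8] w 2.4 q [-0.4   0.94  0.45  1.74 -0.66  0.61  0.49]
side 0.76 [303.5 186.7] [59.9 -0.1]
side 0.61 [277.1 204.2] [-11.4  75.3]
top 0.84 [313.2 252.9] [-10.9  82. ]
top 0.47 [280.5 217.7] [60.4 -4.6]
```

{"api": "step_arm", "payload": {
  "series": [
    [[0,0,0,0.02,0,0,0.97],[0,0,0,0.02,0,0,0.97]]
  ]
}}

```text
clock: 28.4
eef_pos: [621.1, 58.2, -18.2]
tool_rot: [-3.142, 0.0, 1.607]
force: [0.2, 0.3, 0.9]
width: 2.2
gripper_force: 0.2
```

{"api": "step_arm", "payload": {
  "series": [
    [[0,0,0,0.02,0,0,0.97],[0,0,0,0.02,0,0,0.97],[0,0,0,0.02,0,0,0.97]]
  ]
}}

```text
clock: 28.7
eef_pos: [620.8, 67.6, -18.2]
tool_rot: [-3.142, -0.0, 1.608]
force: [0.4, -1.2, 0.3]
width: 2.5
gripper_force: 0.2
```

{"api": "step_arm", "payload": {
  "series": [
    [[0,0,0,0.02,0,0,0.97],[0,0,0,0.02,0,0,0.97],[0,0,0,0.02,0,0,0.97],[0,0,0,0,0,0,0.97]]
  ]
}}

```text
clock: 29.1
eef_pos: [620.4, 77.1, -18.2]
tool_rot: [-3.142, -0.001, 1.608]
force: [-0.0, 0.4, 0.5]
width: 2.6
gripper_force: 0.0
```

```bash
python3 -c "
from nav import *
now();blanks()"
```

```text
t 29.1 gauge [ 85.9 -80. ] z -18.2 yawerr 0.05 tilt [-1.7999e+02 -3.0000e-02] F [-0.   0.4  0.5] w 2.6 q [-0.44  0.95  0.46  1.74 -0.67  0.62  0.45]
side 0.82 [278.7 204.9] [-15.   71.4]
side 0.76 [302.2 186.5] [61.4  3.3]
top 0.96 [310.8 248.8] [-5.8 72.1]
top 0.72 [280.  219.8] [61.9  0.2]
```

{"api": "step_arm", "payload": {
  "series": [
    [[0,0,0,0.015,0,0,0.97],[0,0,0,0.01,0,0,0.97],[0,0,0,0,0,0,0.97],[0,0,0,-0.04,0,0,0.97],[0,0,0,0,0,-0.15,0.97],[0,0,0,0,0,-0.25,0.97],[0,0,0,0,0,-0.25,0.97],[0,0,0,0,0,-0.25,0.97],[0,0,0,-0.3,0,0,0.97],[0,0,0,-0.3,0,0,0.97],[0,0,0,-0.3,0,0,0.97],[0,0,0,-0.3,0,0,0.97]]
  ]
}}

```text
clock: 30.5
eef_pos: [626.9, -107.9, 117.0]
tool_rot: [3.141, 0.0, 1.608]
force: [0.8, 0.6, -0.9]
width: 2.6
gripper_force: 0.0
```

{"api": "step_arm", "payload": {
  "series": [
    [[0,0,0,-0.3,0,0,0.97],[0,0,0,-0.3,0,0,0.97],[0,0,0,-0.3,0,0,0.97],[0,0,0,-0.2,0,0,0.97],[0,0,0,0,0,0,0.97]]
  ]
}}

```text
clock: 31.0
eef_pos: [630.8, -279.2, 117.2]
tool_rot: [-3.141, 0.006, 1.599]
force: [0.4, -1.1, -0.3]
width: 2.6
gripper_force: 0.0
```

```bash
python3 -c "
from nav import *
now();blanks();circ(114,-80,16);circ(64,0,21);circ(-12,80,26)
p=shot('top')
for th,z in(('loupe',30),('driver',5),('oil_jar',45)):
    for r in ctrl.recognise(p,th)[:1]: print(th,ray(p,r['centre'],z))"
```

```text
t 31.0 gauge [-270.6  -77.3] z 117.2 yawerr -0.48 tilt [-179.97    0.32] F [ 0.4 -1.1 -0.3] w 2.6 q [ 0.08  0.85  0.56  1.49 -0.5   0.95  0.81]
side 0.64 [279.9 205.9] [-19.7  68.7]
side 0.6 [332.8 179.5] [ 84.9 -85.3]
side 0.49 [301.8 186.7] [60.5  4.5]
top 0.91 [312.4 253.1] [-8.9 82.3]
top 0.43 [256.5 185. ] [112.1 -84.6]
circ [ 25.3 115.  -79. ]
circ [24.7 62.   0. ]
circ [ 25.5 -13.   80. ]
loupe [461.6 341.3  30. ]
driver [ 453.7 -388.5    5. ]
oil_jar [7.686e+02 2.000e-01 4.500e+01]
```

```bash
python3 -c "
from nav import *
s=shot('side')
print([(ray(s,r['centre'],5),r['score']) for r in ctrl.recognise(s,'driver')[:1]])
print(ctrl.finish_job())"
```

```text
[(array([ 483.1, -377.8,    5. ]), 0.55)]
the job is handed in; nothing more can be done
None
```

The job is handed in at about 31 s: oversize blank against its go jaws, good blank against its no-go jaws, undersize blank in the catch space, and loupe, screwdriver and jar not moved. The final camera check agreed to about 2 mm, though one bench probe briefly pressed with 80 N at the wrist, under the 120 N limit.

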